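# Draw down the print-bed clamp nuts in cross order

### The job

Two opposite clamp nuts of the print bed are still loose on white; the other two are already half-way, on yellow. With the T-handled socket wrench, never your fingers on the nuts, first turn both loose nuts clockwise to the yellow band, so that all four are on yellow; then tighten all four home against their stops in cross order (one, the nut opposite it, then the other opposite pair). Leave the red bracket and the spool where they lie, and stand the wrench upright back on its black mat.

Things in the scene. Friction and masses are not known exactly. Their poses are not given: they have to be found in the camera images.
- wrench_bar (a point): Centre of the orange T-bar of the upright loose socket wrench (280 g, 128 mm high): 90 mm long (x) x 16 mm thick (y) x 24 mm high (z up), to be pinched across the 16 mm at its middle. An 18 mm round steel shaft runs down to a square steel socket. The wrench's underside is 116 mm below this point, on the same axis.
- wrench_foot (a point): Centre of the wrench's underside, the plane of the socket mouth; axes as wrench_bar. Socket: 40 x 40 mm outside, 30 mm high, open underneath; square cavity 27.5 mm wide, 21 mm deep, its sides parallel to x and y.
- mat_mid (a point): Centre of the top face of the black rubber parking mat, 100 x 100 x 4 mm, fixed to the bench, on which the wrench stands at the start. It may be to the left or to the right of the print bed.
- bed_mid (a point): Centre of the top (44 mm above the bench) of the dark square print bed, 222 x 222 mm, fixed; z up. Four clamp nuts stand at its corners, 95 mm from here, at 45 (nut_1), 135 (nut_2), 225 (nut_3) and 315 degrees (nut_4) counter-clockwise from this point's x axis: nut_1 is opposite nut_3, nut_2 opposite nut_4.
- bracket_mid (a point): Centre of a loose red printed bracket, 56 x 36 x 24 mm, about 90 g, lying near the middle of the print bed; leave it where it is. Its top is 24 mm above the bed's top face.
- spool_mid (a point): Centre of a small filament spool lying flat on the bench on the other side of the bed from the mat, 110 mm diameter, 50 mm high; a bystander, leave it where it is.
- nut_1_seat (a point): On nut 1's axis, on its black flange (45 mm wide, 53 mm above the bench). Its steel square head rises from here: 24 x 24 mm for 11 mm, then a cone 7 mm high, 12 mm wide on top. Axes turn with the nut: x along its red pointer, z up, head sides parallel to x and y, so the socket fits four ways. Wrench seated: socket mouth on this flange, with about 0.155 rad free play either way.
- nut_1 (a joint): Angle of nut 1, rad, growing clockwise seen from above: 0 loose (red pointer on the white band), 0.55 to 0.95 the yellow half-way band (middle 0.75), 1.32 on the green band, hard stop at 1.5 = fully tight. Friction 0.12 N m; stays where left. It starts loose (0 to 0.2).
- nut_2_seat (a point): On nut 2's axis, on its black flange (45 mm wide, 53 mm above the bench). Its steel square head rises from here: 24 x 24 mm for 11 mm, then a cone 7 mm high, 12 mm wide on top. Axes turn with the nut: x along its red pointer, z up, head sides parallel to x and y, so the socket fits four ways. Wrench seated: socket mouth on this flange, with about 0.155 rad free play either way.
- nut_2 (a joint): Angle of nut 2, rad, growing clockwise seen from above: 0 loose (red pointer on the white band), 0.55 to 0.95 the yellow half-way band (middle 0.75), 1.32 on the green band, hard stop at 1.5 = fully tight. Friction 0.12 N m; stays where left. It starts on the yellow band (0.65 to 0.85).
- nut_3_seat (a point): On nut 3's axis, on its black flange (45 mm wide, 53 mm above the bench). Its steel square head rises from here: 24 x 24 mm for 11 mm, then a cone 7 mm high, 12 mm wide on top. Axes turn with the nut: x along its red pointer, z up, head sides parallel to x and y, so the socket fits four ways. Wrench seated: socket mouth on this flange, with about 0.155 rad free play either way.
- nut_3 (a joint): Angle of nut 3, rad, growing clockwise seen from above: 0 loose (red pointer on the white band), 0.55 to 0.95 the yellow half-way band (middle 0.75), 1.32 on the green band, hard stop at 1.5 = fully tight. Friction 0.12 N m; stays where left. It starts loose (0 to 0.2).
- nut_4_seat (a point): On nut 4's axis, on its black flange (45 mm wide, 53 mm above the bench). Its steel square head rises from here: 24 x 24 mm for 11 mm, then a cone 7 mm high, 12 mm wide on top. Axes turn with the nut: x along its red pointer, z up, head sides parallel to x and y, so the socket fits four ways. Wrench seated: socket mouth on this flange, with about 0.155 rad free play either way.
- nut_4 (a joint): Angle of nut 4, rad, growing clockwise seen from above: 0 loose (red pointer on the white band), 0.55 to 0.95 the yellow half-way band (middle 0.75), 1.32 on the green band, hard stop at 1.5 = fully tight. Friction 0.12 N m; stays where left. It starts on the yellow band (0.65 to 0.85).
Mind the look-alikes: they are no part of the job. What is shaped like the part that bears wrench_bar but purple or turquoise is not meant.

How it is judged:
By the outcome, as a careful person would: the job done as asked, in the order asked, and still so for the second after the job is handed in, with the robot touching nothing.
It also fails if it takes over 72 s, if anything falls off the work surface, if the arm or the gripper's body presses on something with over 40 N, if the wrist force passes 120 N, or if a joint passes its speed limit or range.

### The arm

A 6-joint arm with a two-finger parallel gripper is mounted at the origin on the work surface. World frame = base frame: x ahead of the robot, y to its left, z up, the work surface at z = 0. Lengths are in m, angles in degrees, forces in N, time in s.
With the tool pointing down it reaches from about 0.325 to 0.85 m from the base axis. Payload 15.5 kg.
Tool frame: the origin (TCP) lies midway between the tips of the shut fingers; the grasp point (between the pads) lies 19 mm behind it; y points along the fingers, x is the direction in which the jaws open and shut, and the axes are right-handed (so a half turn about y gives the same grasp; the last joint's range is limited). The gripper opens to 91 mm and grips with 3 to 60 N. Pads are 32 mm wide; open, the fingers measure 118 mm over their backs; the gripper's body (76 mm by 178 mm) begins 60 mm behind the grasp point.
Start: joints at [66.664, 28.281, 77.091, -0, 74.628, -5.472], TCP at [0.192, 0.595, 0.214] pointing down, gripper open.
Joint ranges: [-166.48, 166.48], [-47.26, 123.95], [12.59, 153.08], [-70.14, 250.14], [6.76, 159.57], [-176.63, 176.63]. Speed limits (degrees/s): [108.29, 108.29, 147.25, 172.46, 172.46, 172.46].

### API

Orientations are given as a 3x3 rotation matrix whose columns are the frame's x, y, z axes.
In Python, from bench import ctrl gives the robot as it stands. The module is installed in compiled form; this text tells all that it offers. Calls block until the motion is done:
- ctrl.goto(position, orientation): joint-space move of the TCP to a pose.
- ctrl.move_l(position, vel=0.15, ori=None, contact_N=None): straight line of the TCP; ori=None keeps the orientation; vel is the mean speed in m/s. With contact_N (N) it stops when the force on the tool has changed by that much, and returns True; else False.
- ctrl.movej(angles): joint-space move.
- ctrl.command_gripper(opening): opening from 0.0 (shut) to 1.0 (fully open); the grip force is fixed at half the most; returns when the fingers have stopped.
- ctrl.sleep(seconds).
- ctrl.ik(position, orientation): joint angles nearest the present ones, or None.
- ctrl.read_camera(name): name is "scene" or "top" or "wrist"; returns the picture (384x512x3 uint8, blue, green, red); there is no depth.
- ctrl.camera_params(name): a dict with "fx", "fy", "cx", "cy" (pixels), "D" ([k1, k2, p1, p2, k3] as OpenCV has them; the pictures are not rectified), "pose" (4x4, takes a point from camera to world coordinates); the wrist camera has in their place "T_tool_cam" (4x4, takes a point from camera to tool coordinates, whose origin is the TCP and whose axes are the tool frame's). Camera axes: x right, y up, looking along -z (the intrinsics and any distortion apply to the point x, -y, -z); pixel columns grow to the right and rows downward; lengths in m; the calibration is good to about 2 mm. A picture is of the moment at which its call begins: read the wrist's pose just before it. camera_params takes no time and is no camera call.
A pose or a line that the arm cannot do raises ctrl.MotionError and nothing moves.
- ctrl.sign_off(): hands the job in, once; it reports no verdict.
Readings, each from a call of its own:
- ctrl.current_t(): time.
- ctrl.current_q(): joint angles.
- ctrl.current_dq(): joint speeds.
- ctrl.current_effort(): joint torques, N m.
- ctrl.current_tool_pos(): TCP position.
- ctrl.current_eef_rot(): TCP orientation.
- ctrl.current_contact_force(): force on the tool from outside, world axes, zero at the start.
- ctrl.current_wrist_torque(): the same for the moment, N m.
- ctrl.current_grip_width(): opening from 0.0 (shut) to 1.0 (fully open).
Only numpy, scipy, OpenCV 4.12 (cv2) and the standard library are available. Lean on these libraries where they do the work, as an engineer would, in place of code of your own. Each camera call takes 0.05 s, during which the arm holds its last target. There are 200 camera calls.

## Working session

There is one attempt and no reset: what is moved stays moved. The work goes in short steps, each a Python script; the robot and the scene stay as the last script left them, time stands still between calls to the robot, and variables do not carry over. Pictures are saved under pics/ and viewed, about 8 in all and at most 12, crops included, and the job is handed in when it is done.

```bash
mkdir -p pics; python3 - <<'E'
from bench import ctrl
import cv2,numpy as np
for n in("scene","top"):
    cv2.imwrite(f"pics/{n}0.png",ctrl.read_camera(n))
    p=ctrl.camera_params(n);print(n,{k:np.round(v,4).tolist() for k,v in p.items()})
p=ctrl.camera_params("wrist");print({k:np.round(v,4).tolist() for k,v in p.items()})
print(ctrl.current_eef_rot(),ctrl.current_t(),ctrl.current_grip_width())
a=cv2.imread("pics/top0.png");cv2.imwrite("pics/t.png",cv2.resize(a,(800,600),interpolation=cv2.INTER_CUBIC))
E
```

```text
scene {'fx': 499.5609, 'fy': 499.5609, 'cx': 264.4048, 'cy': 189.7079, 'D': [-0.0201, 0.0, 0.0, 0.0, 0.0], 'pose': [[0.5789, -0.7044, 0.4107, 1.1165], [0.8153, 0.4936, -0.3027, -0.3942], [0.0105, 0.51, 0.8601, 1.3596], [0.0, 0.0, 0.0, 1.0]]}
top {'fx': 362.4891, 'fy': 362.4891, 'cx': 254.2794, 'cy': 193.7356, 'D': [-0.0044, 0.0, 0.0, 0.0, 0.0], 'pose': [[-0.0383, 0.9759, -0.215, 0.3164], [-0.9993, -0.0369, 0.0104, 0.0578], [0.0022, 0.2152, 0.9766, 1.0787], [0.0, 0.0, 0.0, 1.0]]}
{'fx': 288.9783, 'fy': 288.9783, 'cx': 249.3516, 'cy': 191.6196, 'D': [-0.0698, 0.0, 0.0, 0.0, 0.0], 'T_tool_cam': [[1.0, -0.0005, 0.0001, -0.0006], [0.0002, 0.2966, -0.955, -0.1702], [0.0005, 0.955, 0.2966, 0.0843], [0.0, 0.0, 0.0, 1.0]]}
[[ 3.06721940e-01 -4.08883311e-04 -9.51799078e-01]
 [ 9.51798576e-01 -9.81637858e-04  3.06722199e-01]
 [-1.05973560e-03 -9.99999435e-01  8.80846854e-05]] 0.1 1.00245156301604
```

View pics/t.png

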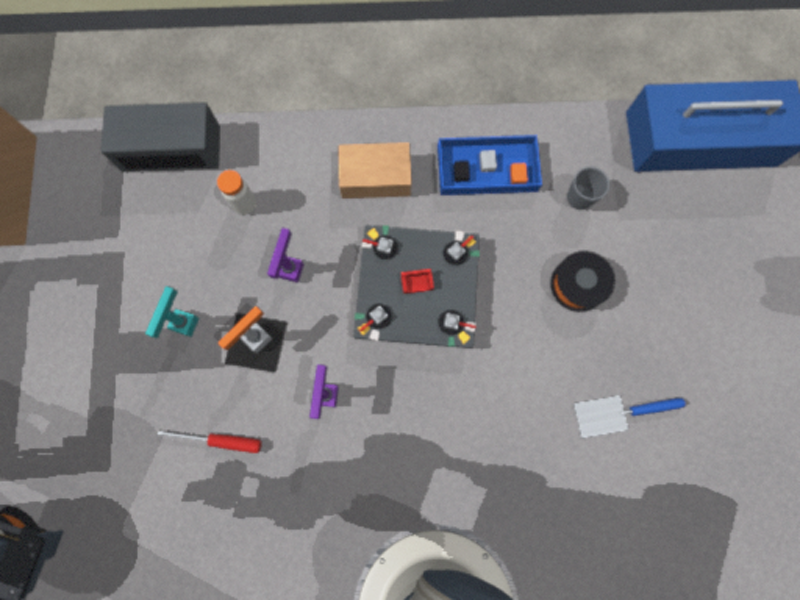

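View pics/scene0.png

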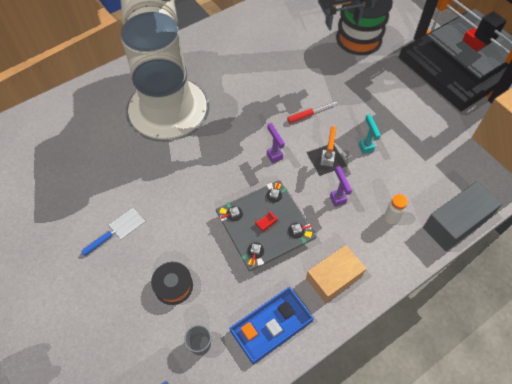

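Candidates in the top view (800x600) for the wrench are orange (241,328), purple (283,257), purple (320,391) and turquoise (163,312). I choose the orange one on the black mat, with its foot near (256,338). Spool is at (583,281), bracket (417,281), nuts near (385,245), (456,251), (378,316), (452,322).

```bash
cat > h.py <<'E'
from bench import ctrl
import cv2,numpy as np
def R(a):  # tool down, jaws opening along angle a (deg)
    a=np.radians(a);c,s=np.cos(a),np.sin(a)
    return np.array([[c,0,-s],[s,0,c],[0,-1.,0]])
def K(p): return np.array([[p["fx"],0,p["cx"]],[0,p["fy"],p["cy"]],[0,0,1.]]),np.array(p["D"])
def wpose(pos,rot):
    T=np.eye(4);T[:3,:3]=rot;T[:3,3]=pos;return T@ctrl.camera_params("wrist")["T_tool_cam"]
def ray(p,pose,uv,z):
    k,d=K(p);u=cv2.undistortPoints(np.array([[uv]],float),k,d)[0,0]
    v=pose[:3,:3]@np.array([u[0],-u[1],-1]);o=pose[:3,3];return o+v*(z-o[2])/v[2]
def proj(p,pose,X):
    k,d=K(p);c=(np.atleast_2d(X)-pose[:3,3])@pose[:3,:3]*np.array([1,-1,-1])
    return cv2.projectPoints(c,np.zeros(3),np.zeros(3),k,d)[0][:,0]
def top(uv,z):
    p=ctrl.camera_params("top");return ray(p,np.array(p["pose"]),np.array(uv)/1.5625-.18,z)
def snap(n,f):
    pos,rot=np.array(ctrl.current_tool_pos()),np.array(ctrl.current_eef_rot())
    im=ctrl.read_camera(n);cv2.imwrite(f"pics/{f}.png",im);np.savez(f"pics/{f}.npz",P=wpose(pos,rot));return im
E
python3 - <<'E'
from h import *
for n,uv,z in [("bar",(241.5,328),.132),("barA",(222,343),.132),("barB",(261,313),.132),("p1",(283,257),.13),("p2",(320,391),.13),("tq",(163,312),.13),
 ("bedTL",(365,226),.044),("bedTR",(478,235),.044),("bedBR",(473,347),.044),("bedBL",(356,338),.044),("TL",(386,245),.07),("TR",(457,251),.07),("BL",(379,314),.07),("BR",(452,321),.07),
 ("mat1",(233,314),.004),("mat2",(287,322),.004),("mat3",(274,371),.004),("mat4",(224,361),.004)]: print(n,top(uv,z).round(4))
E
```

```text
bar [0.4914 0.3137 0.132 ]
barA [0.467 0.346 0.132]
barB [0.5161 0.281  0.132 ]
p1 [0.6149 0.2445 0.13  ]
p2 [0.3807 0.182  0.13  ]
tq [0.5246 0.4489 0.13  ]
bedTL [0.6984 0.1038 0.044 ]
bedTR [ 0.672  -0.1128  0.044 ]
bedBR [ 0.456  -0.0887  0.044 ]
bedBL [0.4809 0.126  0.044 ]
TL [0.6499 0.0644 0.07  ]
TR [ 0.6333 -0.0673  0.07  ]
BL [0.5192 0.0816 0.07  ]
BR [ 0.5013 -0.0501  0.07  ]
mat1 [0.5432 0.3653 0.004 ]
mat2 [0.5235 0.2609 0.004 ]
mat3 [0.4301 0.2851 0.004 ]
mat4 [0.4526 0.3802 0.004 ]
```

```bash
python3 - <<'E'
from h import *
ctrl.goto([0.577,0.085,0.18],R(0));a=snap("wrist","bed1")
print(ctrl.current_t())
ctrl.goto([0.491-.6*.03,0.3137+.8*.03,0.235],R(37));b=snap("wrist","wr1")
print(ctrl.current_t(),ctrl.current_q())
cv2.imwrite("pics/v1.png",cv2.resize(a,(800,600),interpolation=cv2.INTER_CUBIC))
E
```

```text
2.4333
3.5583 [ 2.95237905e+01  2.36181831e+01  8.18424843e+01 -1.91616536e-02
  7.45698978e+01 -7.34613388e+00]
```

View pics/v1.png

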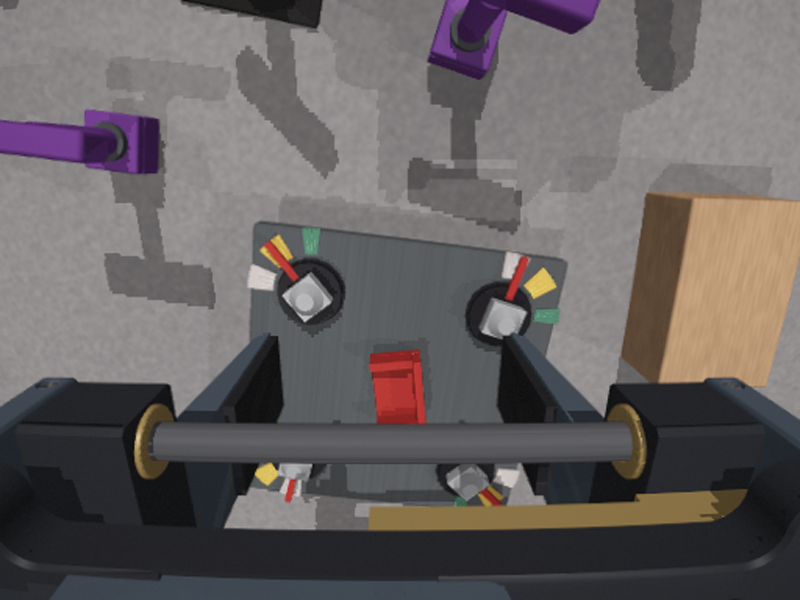

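View pics/wr1.png

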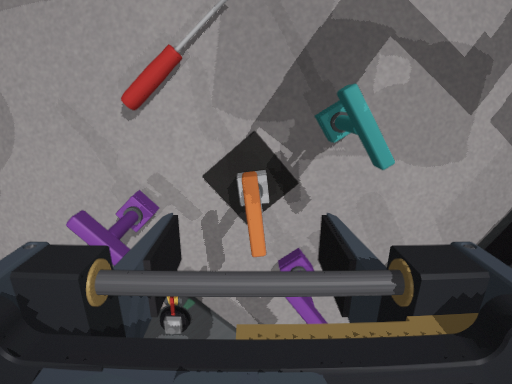

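The first wrist view shows the yellow nut at (305,297), a loose one at (503,318), and the other two hidden by the jaws. The orange wrench on the mat is confirmed in the second: bar from (249,176) to (259,252), square steel foot at (253,188). I'll take one better bed view with all four nuts above the fingers.

```bash
python3 - <<'E'
from h import *
ctrl.goto([0.577,-0.095,0.16],R(0));a=snap("wrist","bed2")
print(ctrl.current_t())
cv2.imwrite("pics/v2.png",cv2.resize(a,(800,600),interpolation=cv2.INTER_CUBIC))
E
```

```text
5.2667
```

View pics/v2.png

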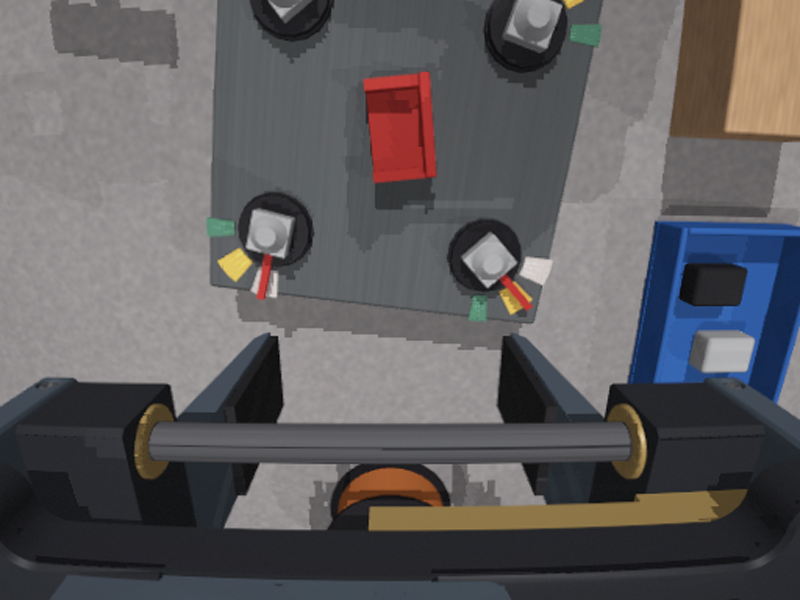

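```bash
cat > fit.py <<'E'
from h import *
from scipy.optimize import least_squares,minimize
W=ctrl.camera_params("wrist");T=ctrl.camera_params("top");TP=np.array(T["pose"])
P={n:np.load(f"pics/{n}.npz")["P"] for n in("bed1","bed2","wr1")}
s=lambda u:np.array(u)/1.5625-.18
def rz(a): return np.array([[np.cos(a),-np.sin(a)],[np.sin(a),np.cos(a)]])
def pt(v,l,z): return np.r_[v[:2]+rz(v[2])@np.array(l),z]
h=.111;n=.095/2**.5
C=[("bed1",(257,222),(-h,h),.044),("bed1",(567,261),(h,h),.044),("bed2",(212,286),(-h,-h),.044),("bed2",(533,322),(h,-h),.044),
("bed1",(305,301),(-n,n),.071),("bed1",(506,322),(n,n),.071),("bed2",(267,236),(-n,-n),.071),("bed2",(491,262),(n,-n),.071)]
r=lambda v:np.concatenate([proj(W,P[i],pt(v,l,z))[0]-s(u) for i,u,l,z in C])
o=least_squares(r,[.577,.007,-.1]);bed=o.x;print("bed",bed.round(4),np.degrees(bed[2]).round(2));print((o.fun.reshape(-1,2)*1.5).round(1).tolist())
tips={1:("bed1",(524,258)),2:("bed1",(268,243)),3:("bed2",(262,298)),4:("bed2",(529,306))}
L={1:(n,n),2:(-n,n),3:(-n,-n),4:(n,-n)};nut={}
for k,(i,u) in tips.items():
    c=pt(bed,L[k],.053);d=ray(W,P[i],s(u),.053)-c;nut[k]=(c[0],c[1],np.degrees(np.arctan2(d[1],d[0])))
    print(k,np.round(nut[k],4))
# wrench: silhouette of the orange bar
def wfit(im,Pw,x0):
    hsv=cv2.cvtColor(im,cv2.COLOR_BGR2HSV);m=cv2.inRange(hsv,(5,150,80),(18,255,255))
    q=proj(W,Pw,np.r_[x0[:2],.12])[0];a,b=int(q[0]),int(q[1]);m[:, :max(0,a-70)]=0;m[:,a+70:]=0;m[b+75:]=0;m[:max(0,b-70)]=0
    def f(v):
        X=np.array([pt(v,(x,y),z) for x in(-.045,.045) for y in(-.008,.008) for z in(.108,.132)])
        hull=cv2.convexHull(proj(W,Pw,X).astype(np.float32))[:,0]
        g=np.zeros_like(m);cv2.fillConvexPoly(g,np.round(hull*16).astype(int),255,shift=4,lineType=cv2.LINE_AA);return np.abs(g.astype(float)-m).sum()/255
    o=minimize(f,x0,method="Nelder-Mead",options=dict(initial_simplex=np.array(x0)+np.array([[0,0,0],[.006,0,0],[0,.006,0],[0,0,.1]])));return o.x,o.fun,(m>0).sum()
if __name__=="__main__":
    w,f,a=wfit(cv2.imread("pics/wr1.png"),P["wr1"],[.4914,.3137,np.radians(-53)]);print("wrench",w.round(4),np.degrees(w[2]),f,a)
    M=[]
    for k,(i,_) in tips.items():
        im=cv2.resize(cv2.imread(f"pics/{i}.png"),None,fx=5,fy=5,interpolation=cv2.INTER_CUBIC);x,y,g=nut[k];v=(x,y,np.radians(g))
        for hw,z,c in((.012,.064,(0,255,0)),(.012,.053,(255,255,0)),(.006,.071,(255,0,255))):
            q=proj(W,P[i],np.array([pt(v,l,z) for l in((-hw,-hw),(hw,-hw),(hw,hw),(-hw,hw))]));cv2.polylines(im,[np.round(q*5+2).astype(int)],1,c,1)
        c=(proj(W,P[i],np.r_[x,y,.06])[0]*5).astype(int);y0=max(0,c[1]-150);M.append(im[y0:y0+300,c[0]-200:c[0]+200])
    cv2.imwrite("pics/v3.png",np.vstack([np.hstack(M[:2]),np.hstack(M[2:])]))
    im=cv2.imread("pics/wr1.png");
    mat=np.mean([top(u,.004) for u in((233,314),(287,322),(274,371),(224,361))],0);print("mat",mat)
    for u in((257,131),(203,178),(298,180)): print(ray(W,P["wr1"],u,.004).round(4))
E
python3 fit.py
```

```text
bed [ 0.5799  0.0069 -0.1201] -6.88
[[-5.1, -1.2], [3.6, -1.0], [-3.5, 0.0], [3.0, 2.1], [-0.8, 0.3], [1.1, 2.7], [-1.3, -1.0], [2.9, 0.4]]
1 [6.5460e-01 6.5600e-02 7.2849e+01]
2 [5.213000e-01 8.170000e-02 1.262576e+02]
3 [ 5.052000e-01 -5.170000e-02 -1.035759e+02]
4 [  0.6385  -0.0678 -48.3493]
wrench [ 0.4953  0.315  -0.8166] -46.78668805243215 257.0470588235294 1254
mat [0.48733604 0.32289598 0.004     ]
[0.4537 0.3797 0.004 ]
[0.432  0.2804 0.004 ]
[0.5429 0.36   0.004 ]
```

View pics/v3.png

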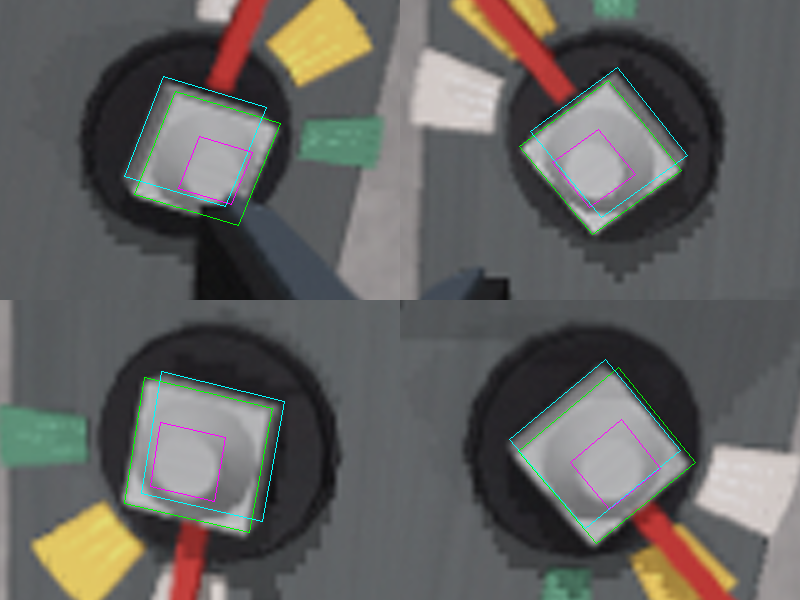

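The overlay fits all four heads to about 1.5 mm and 2-3 degrees; nuts 1 and 3 sit on white, 2 and 4 on yellow. Next I check the wrench fit, where the residual is high.

```bash
python3 - <<'E'
from fit import *
im=cv2.imread("pics/wr1.png");hsv=cv2.cvtColor(im,cv2.COLOR_BGR2HSV)
for uv in((253,200),(257,240),(250,230),(262,240),(246,180)): print(uv,hsv[uv[1],uv[0]])
def draw(v,c):
    for z in(.108,.132):
        q=proj(W,P["wr1"],np.array([pt(v,l,z) for l in((-.045,-.008),(.045,-.008),(.045,.008),(-.045,.008))]));cv2.polylines(big,[np.round(q*5+2).astype(int)],1,c,1)
    q=proj(W,P["wr1"],np.array([pt(v,l,.034) for l in((-.02,-.02),(.02,-.02),(.02,.02),(-.02,.02))]));cv2.polylines(big,[np.round(q*5+2).astype(int)],1,c,1)
big=cv2.resize(im,None,fx=5,fy=5,interpolation=cv2.INTER_CUBIC)
draw([.4953,.315,-.8166],(255,0,0))
cv2.imwrite("pics/v4.png",big[780:1360,950:1600])
E
```

```text
bed [ 0.5799  0.0069 -0.1201] -6.88
[[-5.1, -1.2], [3.6, -1.0], [-3.5, 0.0], [3.0, 2.1], [-0.8, 0.3], [1.1, 2.7], [-1.3, -1.0], [2.9, 0.4]]
1 [6.5460e-01 6.5600e-02 7.2849e+01]
2 [5.213000e-01 8.170000e-02 1.262576e+02]
3 [ 5.052000e-01 -5.170000e-02 -1.035759e+02]
4 [  0.6385  -0.0678 -48.3493]
(253, 200) [ 12 177 184]
(257, 240) [ 12 172 203]
(250, 230) [ 12 174 191]
(262, 240) [ 12 171 201]
(246, 180) [ 12 179 181]
```

View pics/v4.png

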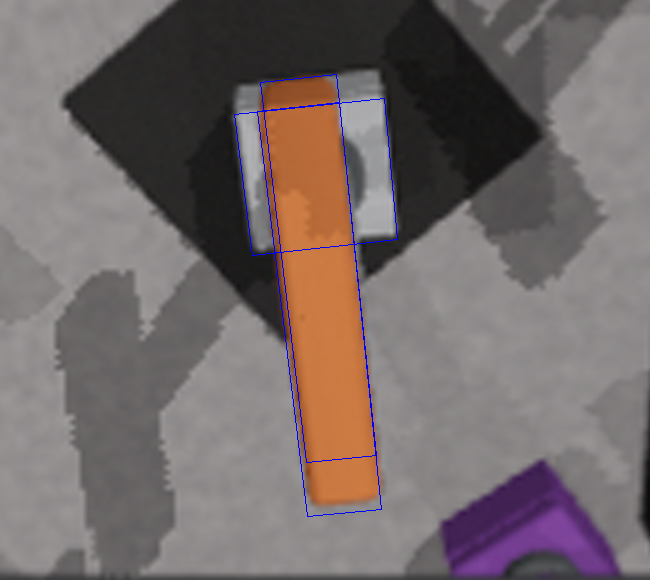

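```bash
cat >> h.py <<'E'
N={1:(.654,.0665),2:(.521,.082),3:(.505,-.0517),4:(.6378,-.0676)}
def st(m=""): print(m,"t",round(ctrl.current_t(),2),"p",np.round(ctrl.current_tool_pos(),4),"F",np.round(ctrl.current_contact_force(),1),"Mz",round(ctrl.current_wrist_torque()[2],3),"g",round(ctrl.current_grip_width(),3))
def seat(k,a,zt=.2,xy=None):
    x,y=xy or N[k]
    ctrl.goto([x,y,zt],R(a));st(f"above {k}")
    c=ctrl.move_l([x,y,.158],vel=.06,contact_N=10);st(f"down {k} {c}");return ctrl.current_tool_pos()[2]
def turn(a):
    p=np.array(ctrl.current_tool_pos());ctrl.goto(p,R(a));st(f"a={a:.1f}")
E
python3 - <<'E'
from h import *
x,y=.4947,.3158
ctrl.goto([x,y,.2],R(43.2))
ctrl.move_l([x,y,.110],vel=.12);ctrl.command_gripper(0.0);st("grip")
ctrl.move_l([x,y,.25],vel=.2);st("lift")
seat(1,72.8,.205)
E
```

```text
grip t 8.85 p [0.4947 0.3158 0.11  ] F [ 1.   0.  -1.6] Mz 0.036 g 0.172
lift t 9.7 p [0.4941 0.3155 0.2488] F [-0.3  0.3 -3.2] Mz -0.019 g 0.176
above 1 t 10.85 p [0.6535 0.0674 0.2046] F [-0.4  0.6 -3. ] Mz -0.041 g 0.175
down 1 True t 11.58 p [0.6535 0.0665 0.1587] F [ 0.1 -0.3  8.3] Mz 0.001 g 0.18
```

Seated at the first try (z = 0.1587). Turning to yellow.

```bash
python3 - <<'E'
from h import *
turn(50);turn(29.2)
a=snap("wrist","n1y")
cv2.imwrite("pics/v5.png",cv2.resize(a,(800,600),interpolation=cv2.INTER_CUBIC))
E
```

```text
a=50.0 t 12.07 p [0.654  0.066  0.1588] F [ 2.4 -4.7  0.9] Mz 0.005 g 0.174
a=29.2 t 12.52 p [0.6541 0.0659 0.1588] F [ 2.  -3.9  1.7] Mz -0.058 g 0.171
```

View pics/v5.png

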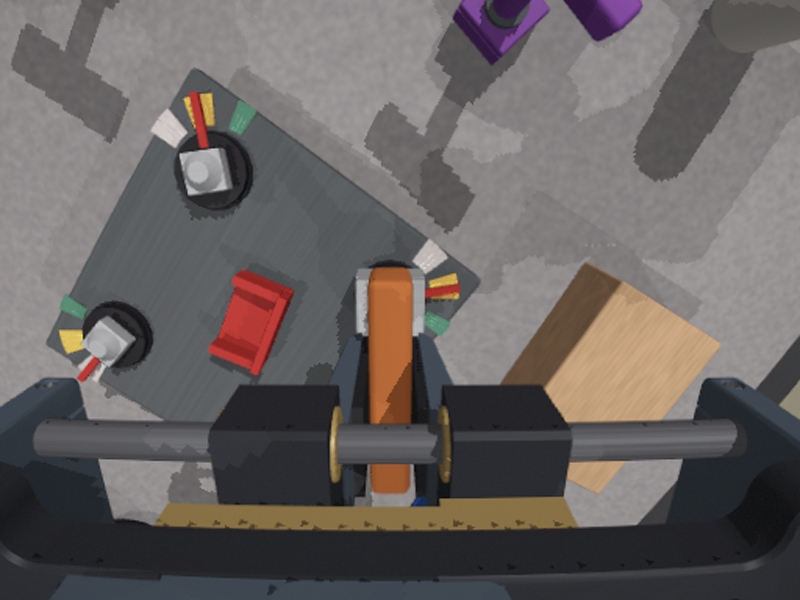

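Nut 1's pointer is in the middle of the yellow band (442,292); bracket undisturbed. Now nut 3 to yellow, a check, then home.

```bash
cat >> h.py <<'E'
def off(da=8,z=.205):
    p=np.array(ctrl.current_tool_pos());Rm=np.array(ctrl.current_eef_rot());a=np.degrees(np.arctan2(Rm[1,0],Rm[0,0]))
    ctrl.goto(p,R(a+da));ctrl.move_l([p[0],p[1],z],vel=.12);st("off")
E
python3 - <<'E'
from h import *
off()
if seat(3,76.4)<.163:
    turn(53);turn(29.2)
a=snap("wrist","n3y")
cv2.imwrite("pics/v6.png",cv2.resize(a,(800,600),interpolation=cv2.INTER_CUBIC))
E
```

```text
off t 13.38 p [0.6537 0.066  0.2044] F [-0.2  0.1 -3.4] Mz -0.022 g 0.176
above 3 t 14.28 p [ 0.5056 -0.0515  0.1998] F [-0.2  0.6 -1.7] Mz -0.05 g 0.173
down 3 True t 14.94 p [ 0.5045 -0.0516  0.1584] F [-0.6 -0.1  7.2] Mz 0.057 g 0.171
a=53.0 t 15.43 p [ 0.5047 -0.0517  0.1585] F [-1.2  0.2  6.5] Mz -0.112 g 0.173
a=29.2 t 15.93 p [ 0.5048 -0.0517  0.1584] F [-1.8  0.7  5.9] Mz -0.119 g 0.17
```

View pics/v6.png

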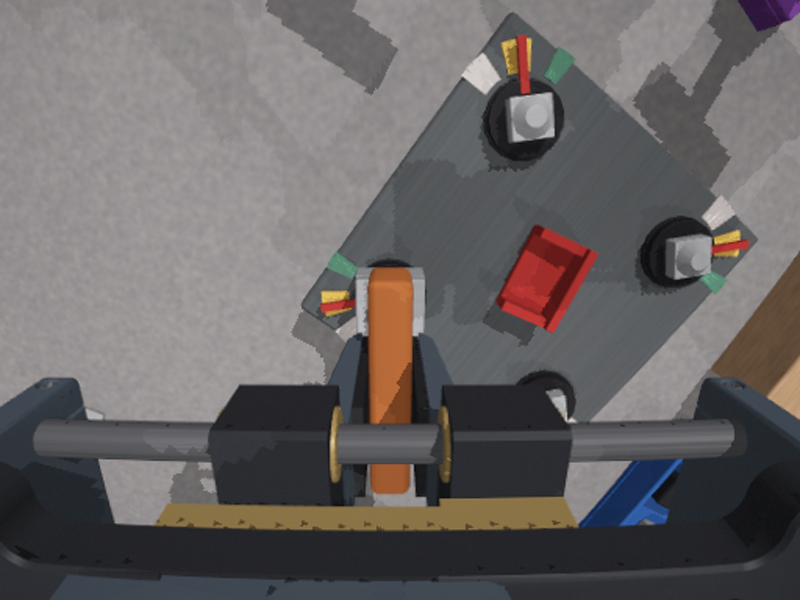

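All four are on yellow (nut 3 pointer (337,304), nut 1 at (728,246), nut 2 at (522,60)). Now home on nut 3 until the stop shows in the torque.

```bash
cat >> h.py <<'E'
def home(a0=-9,amin=-22,lim=.33):
    turn(a0);a=a0;m=0
    while a>amin:
        a-=2.5;p=np.array(ctrl.current_tool_pos());ctrl.goto(p,R(a));m=ctrl.current_wrist_torque()[2]
        print(round(a,1),round(m,3),end="; ")
        if m<-lim: break
    st("home");return m<-lim
E
python3 - <<'E'
from h import *
ctrl.sleep(.2)
print(home())
E
```

```text
a=-9.0 t 16.88 p [ 0.5049 -0.0518  0.1584] F [-2.6 -0.   6.5] Mz -0.079 g 0.174
-11.5 -0.081; -14.0 -0.095; -16.5 0.154; -19.0 0.774; -21.5 1.123; -24.0 1.277; home t 18.38 p [ 0.5051 -0.052   0.1585] F [-2.3 -1.2  6. ] Mz 1.277 g 0.189
False
```

```bash
python3 - <<'E'
from h import *
turn(-18);turn(-10)
off(0)
a=snap("wrist","n3h")
cv2.imwrite("pics/v7.png",cv2.resize(a,(800,600),interpolation=cv2.INTER_CUBIC))
E
```

```text
a=-18.0 t 18.62 p [ 0.5051 -0.052   0.1584] F [-2.3  0.1  5.7] Mz 0.631 g 0.175
a=-10.0 t 18.89 p [ 0.5053 -0.052   0.1584] F [-2.1 -0.1  5.4] Mz 0.092 g 0.171
off t 19.68 p [ 0.505  -0.0519  0.2044] F [-0.6  0.6 -4. ] Mz -0.05 g 0.172
```

View pics/v7.png

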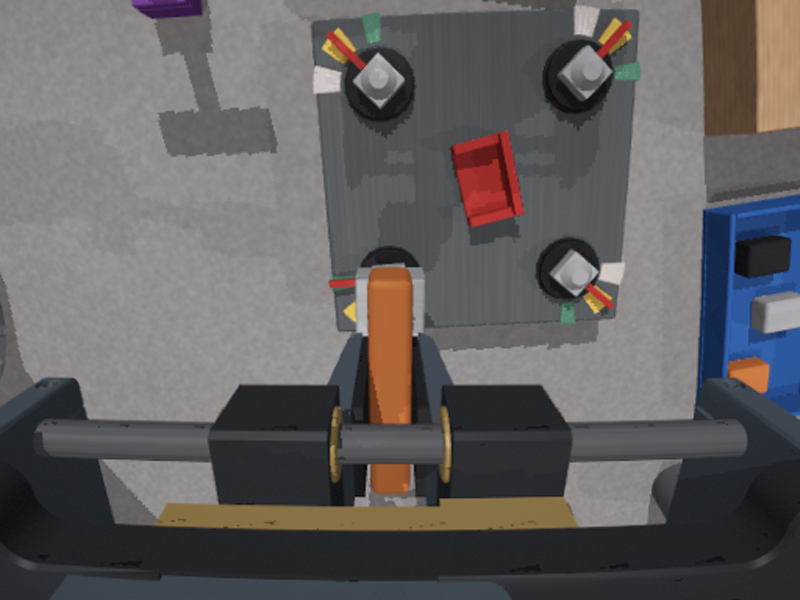

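Nut 3's pointer is on green at (342,284), the wrench is square in the jaws, and the others are unchanged. Proceeding with nut 1, then 2, then 4.

```bash
cat >> h.py <<'E'
def tight(k,a):
    if seat(k,a)>.163: raise SystemExit("not seated")
    turn(14);turn(-9);b=-9;m=0
    while b>-24 and m<.75:
        b-=2.5;ctrl.goto(np.array(ctrl.current_tool_pos()),R(b));m=ctrl.current_wrist_torque()[2];print(round(b,1),round(m,2),end="; ")
    ok=m>=.75;print("STOP" if ok else "no stop")
    if not ok: raise SystemExit
    turn(-9);off(0)
E
python3 - <<'E'
from h import *
tight(1,38.1);tight(2,36.3)
E
```

```text
above 1 t 20.52 p [0.6533 0.0664 0.1989] F [-1.2 -0.6 -3.6] Mz -0.056 g 0.173
down 1 True t 21.19 p [0.6534 0.0662 0.1583] F [-1.7 -0.9 10. ] Mz 0.099 g 0.177
a=14.0 t 21.69 p [0.6539 0.0659 0.1584] F [ 2.  -3.3  0.8] Mz -0.046 g 0.177
a=-9.0 t 22.18 p [0.6541 0.0658 0.1584] F [ 2.3 -2.6 -0.1] Mz -0.016 g 0.178
-11.5 0.01; -14.0 0.06; -16.5 0.23; -19.0 0.76; STOP
a=-9.0 t 23.47 p [0.6539 0.0661 0.1583] F [-0.9 -0.9  0.9] Mz 0.061 g 0.176
off t 24.26 p [0.6535 0.0661 0.2044] F [ 0.2 -0.2 -3.2] Mz -0.016 g 0.174
above 2 t 25.04 p [0.5217 0.082  0.1998] F [ 0.7 -0.2 -2.7] Mz -0.021 g 0.173
down 2 True t 25.73 p [0.5206 0.0819 0.158 ] F [-1.2 -1.  11.4] Mz 0.007 g 0.174
a=14.0 t 26.2 p [0.521  0.0819 0.1581] F [ 1.1 -1.1  3.3] Mz -0.022 g 0.173
a=-9.0 t 26.68 p [0.5211 0.0818 0.1581] F [ 0.5 -0.9  2.7] Mz -0.042 g 0.173
-11.5 -0.07; -14.0 -0.01; -16.5 0.18; -19.0 0.7; -21.5 1.14; STOP
a=-9.0 t 28.27 p [0.5211 0.0819 0.1581] F [-0.2  0.3  2.1] Mz 0.035 g 0.171
off t 29.06 p [0.5207 0.0819 0.2044] F [-0.2 -0.1 -2.3] Mz 0.043 g 0.174
```

```bash
python3 - <<'E'
from h import *
tight(4,41.7)
ctrl.goto([.577,-.10,.25],R(-6.9))
a=snap("wrist","all")
cv2.imwrite("pics/v8.png",cv2.resize(a,(800,600),interpolation=cv2.INTER_CUBIC))
E
```

```text
above 4 t 30.15 p [ 0.6372 -0.0671  0.1993] F [ 0.3 -0.3 -2.5] Mz -0.003 g 0.174
down 4 True t 30.83 p [ 0.6372 -0.0675  0.1579] F [-1.5 -0.2  9.3] Mz 0.044 g 0.174
a=14.0 t 31.38 p [ 0.6376 -0.0678  0.158 ] F [ 1.7 -2.3  0.8] Mz -0.052 g 0.173
a=-9.0 t 31.87 p [ 0.6378 -0.0678  0.158 ] F [ 1.4 -1.6  0.1] Mz -0.032 g 0.175
-11.5 -0.02; -14.0 -0.05; -16.5 0.17; -19.0 0.76; STOP
a=-9.0 t 33.16 p [ 0.6376 -0.0676  0.158 ] F [-0.4  0.6  0.6] Mz 0.04 g 0.176
off t 33.95 p [ 0.6372 -0.0675  0.2044] F [ 0.7  0.1 -2.2] Mz -0.006 g 0.178
```

View pics/v8.png

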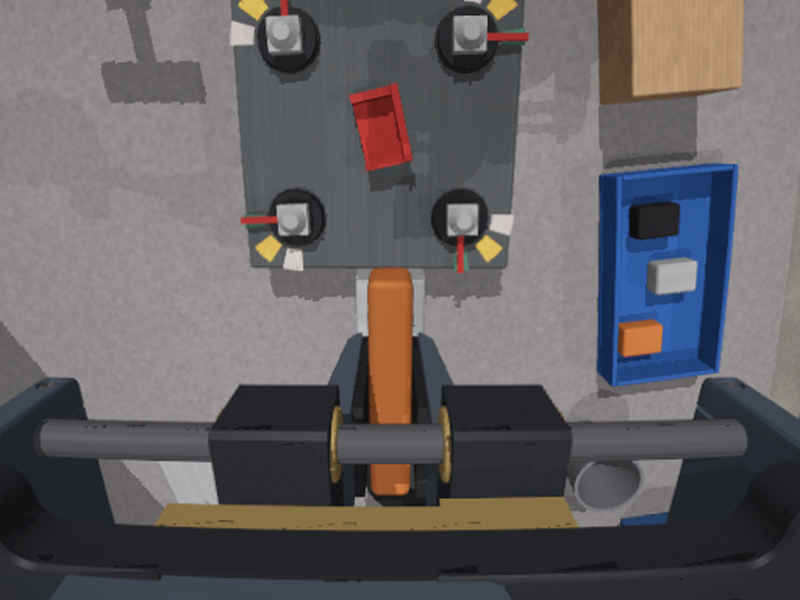

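All four pointers are on green (287,5), (528,37), (242,220), (460,270). Returning the wrench to its mat.

```bash
python3 - <<'E'
from h import *
x,y=.489,.3205
ctrl.goto([x,y,.25],R(43.2))
ctrl.move_l([x,y,.125],vel=.15);c=ctrl.move_l([x,y,.106],vel=.03,contact_N=4);st(f"placed {c}")
ctrl.command_gripper(.6);st("open")
ctrl.move_l([x,y,.2],vel=.12)
ctrl.goto([x+.6*.03,y-.8*.03,.26],R(43.2));ctrl.sleep(.3)
a=snap("wrist","end");st()
cv2.imwrite("pics/v9.png",a)
E
```

```text
placed True t 37.52 p [0.4889 0.3204 0.1088] F [ 0.7 -0.3  2. ] Mz -0.031 g 0.17
open t 38.27 p [0.4885 0.3202 0.1087] F [ 0.1 -0.  -0.1] Mz 0.023 g 0.603
 t 39.9 p [0.5065 0.2966 0.2592] F [-0.4  0.4  0.7] Mz 0.059 g 0.6
```

View pics/v9.png

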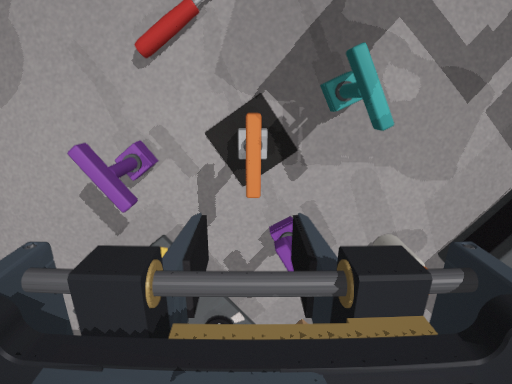

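The wrench stands upright in the middle of the mat (foot about (253,142)), and the gripper is clear of it.

```bash
python3 -c "
from bench import ctrl
print(ctrl.sign_off(),ctrl.current_t())"
```

```text
the job is handed in; nothing more can be done
the job is handed in; nothing more can be done
```

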